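Unlock the counter showcase and slide its cover open

ROBOT

A 6-joint arm with a two-finger parallel gripper is mounted at the origin on the work surface. World frame = base frame: x ahead of the robot, y to its left, z up, the work surface at z = 0. Lengths are in mm, angles in rad, forces in N, time in s.
With the tool pointing down it reaches from about 275 to 1000 mm from the base axis. Payload 8.4 kg.
Tool frame: the origin (TCP) lies on the centre line of the jaws, within the pads' length; the fingertips stand r.tip_reach ahead of it and the grasp point (between the pads) lies 11 mm behind it (r.tip_reach is the distance from the TCP to the fingertips, in mm); z points along the fingers, y is the line along which they close (so a half turn about z gives the same grasp; the last joint's range is limited). The gripper opens to 85 mm and grips with 20 to 120 N. Pads are 22 mm wide; open, the fingers measure 114 mm over their backs; the gripper's body (76 mm by 85 mm) begins 54 mm behind the grasp point. The pads swing forward as they close: fully open they stand 13 mm farther back than shut.
Start: joints at [1.178, 0.353, 1.633, -0, 1.155, -0.002], TCP at [238.079, 577.881, 239.281] pointing down, gripper open.
Joint ranges: [-2.63, 2.63], [-0.92, 2.1], [0.06, 2.66], [-1.3, 4.44], [0, 2.69], [-3.02, 3.02]. Speed limits (rad/s): [2.22, 2.22, 2.79, 3.14, 3.14, 3.14].

INTERFACE

Orientations are given as [roll, pitch, yaw] about the fixed x, y, z axes, in that order (R = Rz(yaw) Ry(pitch) Rx(roll)).
In Python, from rig import r gives the robot as it stands.
- The arm moves only by the tool carry_out, never from a script. Its argument "targets" is a list of rows, each an object with "dp": the shift along the tool's x, y, z in mm, a list of three; "yaw": the turn about the tool's z in degrees. A call has 1 to 12 rows; each row is the pose to reach, as a shift and turn from the pose commanded when the call began, along the tool's axes at that moment; what a row does not reach only later rows make up. A row lasts 1/8 s, in which the tool goes at most 62.5 mm and 10.7 degrees, less where a joint would pass 70% of its speed; a pose out of reach is approached as far as the arm can. A call with a gripper value outside its range is refused whole. "fingers" is the opening, from -1 (shut) to 1 (fully open), so that 0 is half open, set as the call begins (left out, the last holds). The fingers move at their own pace and stop on an object; "grip_force" is the grip in N (left out, the last holds). Time passes only in rows, so rows that repeat a pose let the fingers close. It gives the time, the measured TCP pose, the force, the opening and the grip force at its end, in the units of the state.
- r.sense(): the state, without advancing time (a new reading comes with each control period).
- r.grab_frame(name): name is "scene" or "top" or "wrist"; returns the picture (384x512x3 uint8, red, green, blue); there is no depth.
- r.get_calibration(name): a dict with "fx", "fy", "cx", "cy" (pixels), "rvec" (rotation vector, rad) and "tvec" (3), from world to camera coordinates, as OpenCV has them. Camera axes: x right, y down, z forward; pixel columns grow to the right and rows downward; lengths in mm; the calibration is good to about 2 mm. The wrist camera is an equidistant fisheye: a pixel r from the principal point sees the ray r / f radians off the axis. A picture is of the moment at which its call begins: read the wrist's pose just before it. get_calibration takes no time and is no camera call; for the wrist camera it gives the pose at the moment of the call.
- r.sign_off(): hands the job in; it is judged then, once.
The state is a dict: "clock": time; "qpos": joint angles; "qvel": joint speeds; "joint_efforts": joint torques, N m; "eef_pos": TCP position; "tcp_rot": TCP orientation; "contact_force": force on the tool from outside, world axes, zero at the start; "wrist_torque": the same for the moment, N m; "opening": opening from 0.0 (shut) to 1.0 (fully open); "grasp_force": force on a finger pad.
Only numpy, scipy, OpenCV 4.12 (cv2) and the standard library are available. Lean on these libraries where they do the work, as an engineer would, in place of code of your own. Each camera call takes 0.05 s, during which the arm holds its last target. There are 200 camera calls.

TASK

Open the sunglasses showcase for a guest: take the red-handled key from its stand, set its flat blade on the brass lock of the showcase and turn it while pressing down until it drops fully into the keyway, then turn it clockwise (seen from above) as far as it goes. Leave the key seated in the lock, turned, and slide the clear cover all the way open. Do not knock over or shift the blue key or the other goods on the counter.

Things in the scene. Friction and masses are not known exactly. Their poses are not given: they have to be found in the camera images.
- red_key_handle (a point): centre of the red T-handle bar (90 mm along its x, 22 along y, 30 high) of the key to use; z up. Below it a neck 18 diameter, then a steel collar 48 diameter, 8 thick, underside 44 mm below this point, then a flat steel blade down to 70 mm below this point. Blade 30 mm wide along x (in line with the bar) and 8 thick along y; its last 7 mm are 26 x 5. About 0.16 kg
- red_key_tip (a point): middle of the lower end of the red key's blade, 70 mm below the handle's centre; same axes
- red_key_stand: dark wooden block 80 x 80 x 40 mm, fixed, with a round hole 37 mm wide. The red key stands upright in it, blade in the hole, collar on top: lift it straight up by 30 mm or more. Origin at the centre of its underside
- lock_mouth (a point): centre of the top of the square brass lock barrel (48 x 48 mm, 30 mm high, on the 50 mm high front deck), on its vertical turning axis, 80 mm above the counter. Axes are the fixed showcase's: x front to back, y to the left, z up. Keyway 34 x 12 mm, straight through. The key is home when its collar rests on the barrel: handle centre 44 mm above this point, tip 26 mm below. Either half turn fits
- showcase: wooden showcase 250 x 360 x 50 mm, fixed; origin at the centre of its underside, axes as lock_mouth. At the start the keyway lies anywhere within 0.4 rad of its x axis: not told, but seen from above. The barrel is stiff (0.12 N m): it does not follow a key pressed on its top with up to 10 N, stays where left, and has a stop 1.1 rad clockwise of the x axis (play lets the key reach about 1.2)
- pin_top (a point): top of a 12 mm steel pin beside the lock that blocks the cover's leading rail. It stands about 13 mm out of the deck and sinks as the barrel turns clockwise, clearing the rail at about 0.7 rad from the x axis
- cover_handle (a point): centre of the black handle of the clear sliding cover: an upright rib 80 mm long along the showcase's x, 16 mm thick along its y, 32 mm high, its top 89 mm above the counter; the clear plate is 16 mm below this point. Axes are the showcase's. The cover opens towards the showcase's -y (to the right seen from the front)
- cover (a joint): how far the cover is open, m: 0 shut, 0.15 fully open at its stop. About 2 N of friction; it stays where it is left
- blue_key_handle (a point): a key of another shape, to be left alone: blue T-handle bar 90 x 22 x 30 mm and round brass shank, in a like wooden block. This point is the centre of its handle
- guidebooks: pile of three guidebooks, 130 x 90 x 36 mm, leave alone; origin at the centre of its underside
- sunscreen: orange bottle, 52 mm diameter, 160 mm high, leave alone; origin at the centre of its underside
- souvenir_mug: blue mug, 84 mm diameter, 95 mm high, leave alone; origin at the centre of its underside
- snow_globe: snow globe on a wooden foot, 72 mm diameter, 84 mm high, leave alone; origin at the centre of its underside
- glasses_case: black glasses case, 160 x 62 x 45 mm, leave alone; origin at the centre of its underside
- postcards: block of postcards, 148 x 105 x 30 mm, leave alone; origin at the centre of its underside
There are look-alikes about, which are no part of the job. Leave any green look-alike of the part that bears red_key_handle alone.

How it is judged (in metres and radians):
On the way, in this order (a step that is already met when the one before it is completed fails the run):
1. the red key has dropped fully into the keyway of the lock (z of red_key_tip in the frame of lock_mouth below -0.018 m and horizontal distance between red_key_tip and lock_mouth below 0.007 m and angle between red_key_handle's own z axis and vertical below 0.15 rad), for 0.1 s.
2. the red key, in the lock, is turned clockwise to unlock it (z of red_key_tip in the frame of lock_mouth below -0.018 m and angle between the x axis of red_key_handle and the x axis of lock_mouth, either way round above 0.9 rad), for 0.1 s.
3. the cover is slid open (value of joint cover above 0.135 m), for 0.2 s.
At the end, for the whole second after the job is handed in: The cover is open by more than 135 of its 150 mm; the red key stands upright (within 0.15 rad) in the lock, its tip more than 18 mm below the barrel's top and within 7 mm of its axis, turned more than 0.9 rad from the showcase's x axis (all of step 2 and value of joint cover above 0.135 m and horizontal distance between red_key_tip and lock_mouth below 0.007 m and angle between red_key_handle's own z axis and vertical below 0.15 rad); the robot touches nothing.
It fails at once if the blue key or other goods were shifted by more than 30 mm or knocked over (distance of any of blue_key_handle, guidebooks, sunscreen, souvenir_mug, snow_globe, glasses_case, postcards from where it was at the start of the episode above 0.03 m or angle between any of sunscreen, souvenir_mug, snow_globe's own z axis and vertical above 0.7 rad).
It also fails if it takes over 61 s, if anything falls off the work surface, if the arm or the gripper's body presses on something with over 40 N, if the wrist force passes 120 N, or if a joint passes its speed limit or range.

## Working session

There is one attempt and no reset: what is moved stays moved. The work goes in short steps, Python scripts to look and compute and a tool call to move; the robot and the scene stay as the last step left them, time stands still between calls to the robot, and variables do not carry over. Pictures are saved under pics/ and viewed, at most 10 in all, crops included, and the job is handed in when it is done.

Besides the shell and the picture viewer there is one more tool, called after "Emit:" in YAML: its name, and indented under it one key for each argument. carry_out: Moves the arm, as the interface text tells. Its arguments: {"type":"object","properties":{"targets":{"type":"array","items":{"type":"object","properties":{"dp":{"type":"array","items":{"type":"number"}},"yaw":{"type":"number"}}}},"fingers":{"type":"number"},"grip_force":{"type":"number"}},"required":["targets"]}

```bash
mkdir -p pics; ls; cat > h.py <<'E'
import numpy as np, cv2
from rig import r
def shot(n,f):
    im=r.grab_frame(n); cv2.imwrite('pics/'+f,im[:,:,::-1]); return im
def ray(cal,u,v,fish=False):
    R,_=cv2.Rodrigues(np.array(cal['rvec'],float)); t=np.array(cal['tvec'],float).ravel()
    x=(u-cal['cx'])/cal['fx']; y=(v-cal['cy'])/cal['fy']
    if fish:
        th=np.hypot(x,y); s=np.sin(th)/th if th>1e-9 else 1
        d=np.array([x*s,y*s,np.cos(th)])
    else: d=np.array([x,y,1.])
    return -R.T@t, R.T@d
def onz(cal,u,v,z,fish=False):
    c,d=ray(cal,u,v,fish); return c+d*(z-c[2])/d[2]
def proj(cal,p,fish=False):
    R,_=cv2.Rodrigues(np.array(cal['rvec'],float)); q=R@np.array(p,float)+np.array(cal['tvec'],float).ravel()
    if fish:
        n=np.hypot(q[0],q[1]); th=np.arctan2(n,q[2]); q=np.array([q[0]/n*th,q[1]/n*th,1])
    else: q=q/q[2]
    return q[0]*cal['fx']+cal['cx'],q[1]*cal['fy']+cal['cy']
E
python3 - <<'E'
from h import *
for n in ('scene','top','wrist'):
    c=r.get_calibration(n); print(n,{k:np.round(v,3) for k,v in c.items()}); shot(n,n+'0.png')
a=cv2.imread('pics/top0.png');cv2.imwrite('pics/top0b.png',cv2.resize(a,(800,600)))
print(r.sense(),r.tip_reach)
E
```

```text
pics
scene {'fx': np.float64(436.299), 'fy': np.float64(436.299), 'cx': np.float64(260.097), 'cy': np.float64(190.23), 'rvec': array([ 2.226,  0.916, -0.4  ]), 'tvec': array([-352.425, -207.757, 1575.947])}
top {'fx': np.float64(463.214), 'fy': np.float64(463.214), 'cx': np.float64(255.973), 'cy': np.float64(189.791), 'rvec': array([ 2.156, -2.121,  0.152]), 'tvec': array([ -12.328,  533.628, 1369.622])}
wrist {'fx': np.float64(297.319), 'fy': np.float64(297.319), 'cx': np.float64(255.408), 'cy': np.float64(194.425), 'rvec': array([-2.396, -1.604, -0.238]), 'tvec': array([-622.986,  -37.659,  378.658])}
{'clock': 0.15, 'qpos': array([ 1.17760371e+00,  3.53474671e-01,  1.63394701e+00, -1.61021943e-05,
        1.15520225e+00, -2.38779356e-03]), 'qvel': array([-2.28743374e-05, -1.86297384e-03, -4.29132364e-03,  1.60965430e-04,
       -5.36750689e-05,  4.79481417e-04]), 'joint_efforts': array([-9.81374287e-04, -6.05642581e+01, -3.42341673e+01,  2.90147204e-05,
        6.10134099e-03, -2.42805464e-05]), 'eef_pos': array([237.94780422, 577.55802769, 238.75009605]), 'tcp_rot': array([-3.14056135e+00,  1.22622985e-05,  2.75079435e+00]), 'contact_force': array([-0.1659117 , -0.11834903,  0.18049477]), 'wrist_torque': array([ 0.03308131,  0.00215426, -0.03261871]), 'grasp_force': 0.0, 'opening': 1.0033878673150673} 8.0
```

View pics/top0b.png

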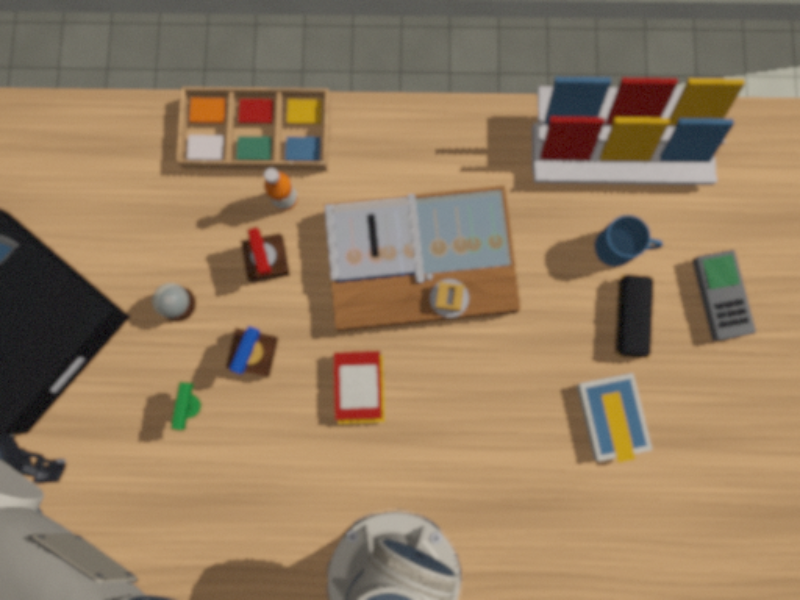

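View pics/scene0.png

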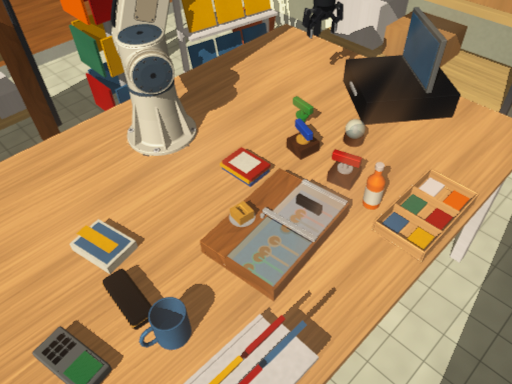

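The top view shows the red key at about (260,250) of 800x600, standing next to the bottle. Look-alikes are the blue key (243,350) and the green one (183,405). Other red things are the pile of books (358,387), the tray cell (255,110) and the postcard racks. The lock is at (450,297), with its cover handle at (373,235). I choose the red T-bar at (260,250).

```bash
python3 - <<'E'
from h import *
T=cv2.imread('pics/top0.png');S=cv2.imread('pics/scene0.png')
ct=r.get_calibration('top');cs=r.get_calibration('scene')
def red(im,box):
    h=cv2.cvtColor(im,cv2.COLOR_BGR2HSV); m=((h[...,0]<7)|(h[...,0]>172))&(h[...,1]>170)&(h[...,2]>90)
    k=np.zeros_like(m);x0,y0,x1,y1=box;k[y0:y1,x0:x1]=1
    ys,xs=np.nonzero(m&k); return np.c_[xs,ys].astype(np.float32)
pt=red(T,(145,140,185,185));ps=red(S,(322,142,368,172))
mt,ms=pt.mean(0),ps.mean(0)
c1,d1=ray(ct,*mt);c2,d2=ray(cs,*ms)
ab=np.linalg.lstsq(np.c_[d1,-d2],c2-c1,rcond=None)[0]
print('red',mt,ms,len(pt),len(ps),c1+ab[0]*d1,c2+ab[1]*d2,'top z90',onz(ct,*mt,90))
b=cv2.boxPoints(cv2.minAreaRect(pt)); print([onz(ct,*q,99)[:2].round(1) for q in b])
f=.64
for n,(u,v),z in [('lock',(450,295),80),('cover',(373,235),89),('fl',(335,330),50),('fr',(519,309),50),('br',(503,188),50),('bl',(326,205),50)]:
    print(n,onz(ct,u*f,v*f,z).round(1))
A=cv2.resize(T[125:215,140:340],(800,360),interpolation=cv2.INTER_CUBIC)
W=cv2.resize(cv2.imread('pics/wrist0.png'),(320,240))
o=np.zeros((600,800,3),np.uint8);o[:360]=A;o[360:,:320]=W
o[360:,330:]=cv2.resize(S[135:275,195:395],(470,240),interpolation=cv2.INTER_CUBIC)
cv2.imwrite('pics/crop.png',o)
E
```

```text
red [165.243   160.78505] [345.8655  157.94138] 214 290 [610.51466314 268.04114687  83.30175941] [608.3796016  265.77490034  82.36413837] top z90 [609.08216329 266.619441    90.        ]
[array([647.6, 290.6]), array([655.2, 264.6]), array([568.5, 237.9]), array([561.1, 263.7])]
lock [532.2 -98.7  80. ]
cover [644.2  49.2  89. ]
fl [465.3 120.   50. ]
fr [ 511.6 -233.5   50. ]
br [ 752.6 -203.8   50. ]
bl [712.8 145.4  50. ]
```

View pics/crop.png

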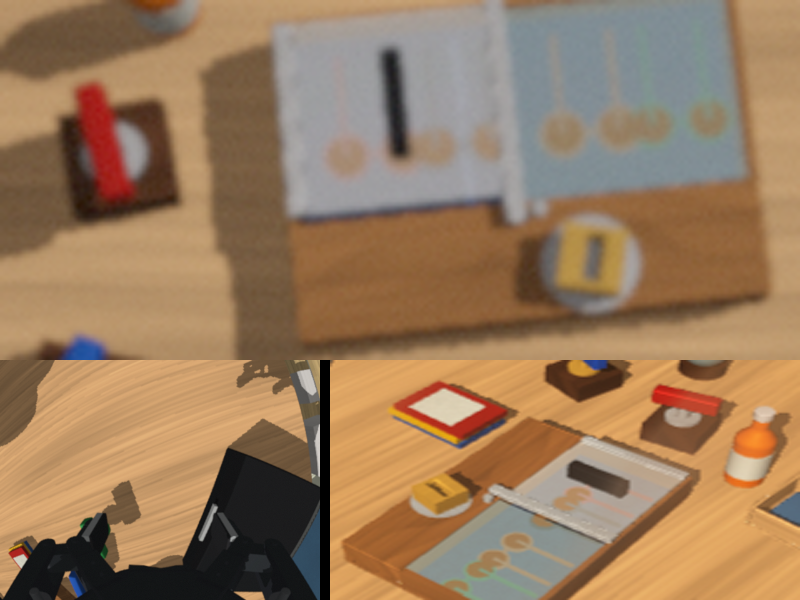

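Emit:
carry_out:
  targets:
    - {"dp":[-55,-17,0],"yaw":-8}
    - {"dp":[-110,-35,0],"yaw":-16}
    - {"dp":[-165,-52,0],"yaw":-24}
    - {"dp":[-220,-70,0],"yaw":-32}
    - {"dp":[-275,-87,0],"yaw":-39.5}
    - {"dp":[-330,-104,0],"yaw":-39.5}
    - {"dp":[-385,-122,0],"yaw":-39.5}
    - {"dp":[-430,-136,0],"yaw":-39.5}
    - {"dp":[-461,-146,0],"yaw":-39.5}
    - {"dp":[-461,-146,0],"yaw":-39.5}
    - {"dp":[-461,-146,0],"yaw":-39.5}

```text
clock: 1.52
eef_pos: [608.1, 267.5, 238.9]
tcp_rot: [3.141, -0.001, -2.843]
contact_force: [0.1, 0.3, -0.1]
opening: 1.0
grasp_force: 0.0
```

```bash
python3 - <<'E'
from h import *
s=r.sense();c=r.get_calibration('wrist');w=shot('wrist','w1.png')
print(s['eef_pos'],s['tcp_rot'],s['qpos'].round(2),s['contact_force'])
C,d=ray(c,c['cx'],c['cy'],True);print('cam',C,d)
ct=r.get_calibration('top')
print('bottle base?',onz(ct,288*.64,198*.64,10),'cap',onz(ct,271*.64,175*.64,158))
print('proj red',proj(c,(609,267,99),True),'lock',proj(c,(532,-99,80),True))
h=cv2.cvtColor(w,cv2.COLOR_RGB2HSV);m=(((h[...,0]<7)|(h[...,0]>172))&(h[...,1]>150)&(h[...,2]>80)).astype(np.uint8)
n,l,st,ce=cv2.connectedComponentsWithStats(m)
for i in range(1,n):
    if st[i,4]>60: print(st[i],ce[i],onz(c,*ce[i],99,True))
E
```

```text
[608.10625027 267.45018461 238.86718228] [ 3.14134428e+00 -1.03323177e-03 -2.84321466e+00] [ 0.41  0.41  1.54  0.    1.19 -1.46] [ 0.12043603  0.32419436 -0.09520848]
cam [536.25359166 244.71314968 371.96699373] [ 0.27909588  0.08505861 -0.95648864]
bottle base? [737.68776724 227.97213185  10.        ] cap [737.53419531 235.29720689 158.        ]
proj red (np.float64(255.54195087357823), np.float64(187.21580192336586)) lock (np.float64(0.38900395779725727), np.float64(49.63460561535504))
[ 241  140   24   90 1936] [252.91373967 184.12448347] [606.81856843 263.71661483  99.        ]
```

View pics/w1.png

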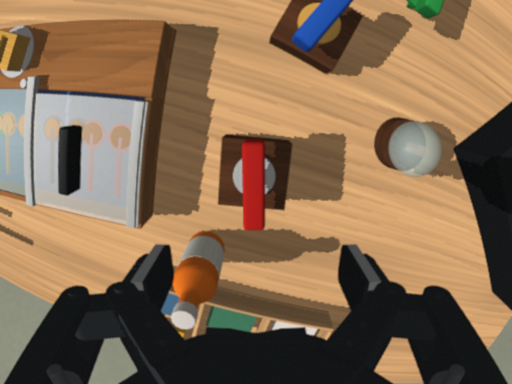

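Wrist view: the red T-bar on its dark stand at (253,184), blue key at (320,22), globe at (414,148) and bottle at (200,265). The choice is confirmed. Next I refine the key and also the lock with the wide view.

```bash
cat >> h.py <<'E'
def bar(c,w,zt,half=45):
    """centre and direction of the red bar from the wrist view: top-face rays on plane zt"""
    h=cv2.cvtColor(w,cv2.COLOR_RGB2HSV);m=(((h[...,0]<7)|(h[...,0]>172))&(h[...,1]>150)&(h[...,2]>80)).astype(np.uint8)
    n,l,st,ce=cv2.connectedComponentsWithStats(m);i=1+np.argmax(st[1:,4])
    k,_=cv2.findContours((l==i).astype(np.uint8),cv2.RETR_EXTERNAL,cv2.CHAIN_APPROX_NONE)
    P=np.array([onz(c,*q,zt,True)[:2] for q in k[0][:,0]],np.float32)
    (x,y),(a,b),_=cv2.minAreaRect(P);B=cv2.boxPoints(cv2.minAreaRect(P))
    e=max([B[1]-B[0],B[2]-B[1]],key=np.linalg.norm);e=e/np.linalg.norm(e);e=e if e[0]>0 else -e
    return np.array([x,y]),(a,b),np.arctan2(e[1],e[0]),max(P@e),min(P@e),e
E
python3 - <<'E'
from h import *
c=r.get_calibration('wrist');w=cv2.imread('pics/w1.png')[:,:,::-1].copy()
C,ab,yaw,mx,mn,e=bar(c,w,99)
print(C,ab,yaw,'center by far end',C+e*(mx-45-C@e), C+e*(mn+45-C@e))
E
```

```text
[608.7734375  264.62133789] (88.62773132324219, 21.41399383544922) 0.30616933 center by far end [608.11920969 264.41453062] [609.42764666 264.82813926]
```

Emit:
carry_out:
  targets:
    - {"dp":[0,-3,40]}
    - {"dp":[0,-3,80]}
    - {"dp":[0,-3,120]}
    - {"dp":[0,-3,150]}
    - {"dp":[0,-3,166]}
    - {"dp":[0,-3,166]}
    - {"dp":[0,-3,166]}
  fingers: 1

```text
schema error: expected keys dp, yaw
```

Emit:
carry_out:
  targets:
    - {"dp":[0,0,0]}
    - {"dp":[0,0,0]}
    - {"dp":[0,0,0]}
    - {"dp":[0,0,0]}
    - {"dp":[0,0,0]}
    - {"dp":[0,0,0]}
  fingers: -1
  grip_force: 80

```text
schema error: expected keys dp, yaw
```

Emit:
carry_out:
  targets:
    - {"dp":[0,-3,40],"yaw":0}
    - {"dp":[0,-3,80],"yaw":0}
    - {"dp":[0,-3,120],"yaw":0}
    - {"dp":[0,-3,150],"yaw":0}
    - {"dp":[0,-3,166],"yaw":0}
    - {"dp":[0,-3,166],"yaw":0}
    - {"dp":[0,-3,166],"yaw":0}
  fingers: 1

```text
clock: 2.45
eef_pos: [610.3, 265.0, 74.6]
tcp_rot: [3.141, 0.002, -2.843]
contact_force: [-0.7, 0.0, 0.1]
opening: 1.003
grasp_force: 0.0
```

Emit:
carry_out:
  targets:
    - {"dp":[0,0,0],"yaw":0}
    - {"dp":[0,0,0],"yaw":0}
    - {"dp":[0,0,0],"yaw":0}
    - {"dp":[0,0,0],"yaw":0}
    - {"dp":[0,0,0],"yaw":0}
    - {"dp":[0,0,0],"yaw":0}
  fingers: -1
  grip_force: 80

```text
clock: 3.2
eef_pos: [609.8, 264.5, 73.7]
tcp_rot: [3.142, 0.0, -2.843]
contact_force: [-1.5, 0.4, 5.3]
opening: 0.246
grasp_force: 78.9
```

Emit:
carry_out:
  targets:
    - {"dp":[0,0,-15],"yaw":0}
    - {"dp":[0,0,-45],"yaw":0}
    - {"dp":[0,0,-85],"yaw":0}
    - {"dp":[0,0,-130],"yaw":0}
    - {"dp":[0,0,-150],"yaw":0}
    - {"dp":[0,0,-150],"yaw":0}

```text
clock: 3.95
eef_pos: [610.1, 264.6, 224.5]
tcp_rot: [3.141, 0.002, -2.843]
contact_force: [-0.5, 0.6, -1.9]
opening: 0.244
grasp_force: 78.4
```

Emit:
carry_out:
  targets:
    - {"dp":[11,-35,0],"yaw":2}
    - {"dp":[26,-85,0],"yaw":4}
    - {"dp":[41,-135,0],"yaw":6}
    - {"dp":[56,-185,0],"yaw":8}
    - {"dp":[71,-235,0],"yaw":10}
    - {"dp":[86,-285,0],"yaw":10.3}
    - {"dp":[96,-320,10],"yaw":10.3}
    - {"dp":[102,-339,30],"yaw":10.3}
    - {"dp":[102,-339,35],"yaw":10.3}
    - {"dp":[102,-339,35],"yaw":10.3}
    - {"dp":[102,-339,35],"yaw":10.3}

```text
clock: 5.32
eef_pos: [612.1, -88.4, 188.4]
tcp_rot: [3.141, 0.0, -3.021]
contact_force: [-0.6, -0.6, -2.1]
opening: 0.242
grasp_force: 78.6
```

```bash
python3 - <<'E'
from h import *
s=r.sense();c=r.get_calibration('wrist');w=shot('wrist','w2.png')
print(s['eef_pos'],s['tcp_rot'],s['qpos'].round(2),s['contact_force'],s['opening'])
import pickle;pickle.dump(c,open('c2.pkl','wb'))
print(proj(c,(532,-99,80),True))
E
```

```text
[612.10550482 -88.35391246 188.39174822] [ 3.14139473e+00  2.06295558e-04 -3.02138524e+00] [-0.15  0.39  1.7   0.    1.05 -1.84] [-0.64167653 -0.59503487 -2.07318694] 0.24186831813006113
(np.float64(255.37893991840534), np.float64(99.34629117507093))
```

View pics/w2.png

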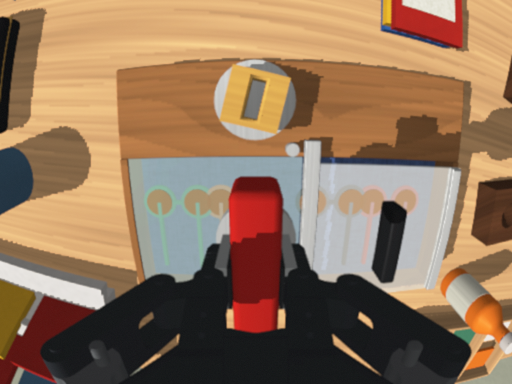

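The lock is seen squarely: keyway at about (255,98), pin at (293,150), cover handle (390,240), and the red key held at (255,250).

```bash
cat > m.py <<'E'
from h import *
def lock(c,w):
    u0,v0=map(int,proj(c,(532,-99,80),True))
    h=cv2.cvtColor(w,cv2.COLOR_RGB2HSV)
    m=((h[...,0]>14)&(h[...,0]<30)&(h[...,1]>110)&(h[...,2]>130)).astype(np.uint8)
    k=np.zeros_like(m);cv2.circle(k,(u0,v0),42,1,-1);m&=k
    n,l,st,ce=cv2.connectedComponentsWithStats(m);i=1+np.argmax(st[1:,4]);m=(l==i).astype(np.uint8)
    K,hi=cv2.findContours(m,cv2.RETR_CCOMP,cv2.CHAIN_APPROX_NONE)
    for q,hh in zip(K,hi[0]):
        if cv2.contourArea(q)<60: continue
        P=np.array([onz(c,*p,80,True)[:2] for p in q[:,0]],np.float32)
        R=cv2.minAreaRect(P);B=cv2.boxPoints(R);e=max([B[1]-B[0],B[2]-B[1]],key=np.linalg.norm)
        print('hole' if hh[3]>=0 else 'outer',R,'long yaw',np.arctan(e[1]/e[0]),'B',B.round(1).tolist())
if __name__=='__main__':
    import pickle
    c=pickle.load(open('c2.pkl','rb'));w=cv2.imread('pics/w2.png')[:,:,::-1].copy()
    lock(c,w)
    C,ab,yaw,mx,mn,e=bar(c,w,213.7)
    print('bar',C,ab,yaw,C+e*(mx-45-C@e))
    h=cv2.cvtColor(w,cv2.COLOR_RGB2HSV);m=((h[...,2]<45)).astype(np.uint8);m[:190]=0;m[290:]=0;m[:,:365]=0;m[:,412:]=0
    ys,xs=np.nonzero(m);P=np.array([onz(c,x,y,80,True)[:2] for x,y in zip(xs,ys)],np.float32);R=cv2.minAreaRect(P);print('cover',R,cv2.boxPoints(R))
    for n,(u,v),z in [('fl',(464,80),50),('fr',(117,69),50),('railtop',(313,142),56),('railbot',(310,295),56)]: print(n,onz(c,u,v,z,True))
    cv2.imwrite('pics/lk.png',cv2.resize(w[50:150,205:305,::-1],(600,600),interpolation=cv2.INTER_CUBIC))
E
python3 m.py
```

```text
outer ((531.0244140625, -100.05001831054688), (48.57789611816406, 48.64890670776367), 83.45967102050781) long yaw -0.11415031 B [[504.1000061035156, -121.4000015258789], [552.4000244140625, -127.0], [558.0, -78.69999694824219], [509.6000061035156, -73.0999984741211]]
hole ((531.562255859375, -100.69895935058594), (14.198773384094238, 34.83387756347656), 83.6512222290039) long yaw -0.11080703 B [[513.5, -105.80000305175781], [548.0999755859375, -109.69999694824219], [549.7000122070312, -95.5999984741211], [515.0, -91.69999694824219]]
bar [601.39056396 -90.69114685] (75.80301666259766, 20.90320587158203) 0.12020976 [594.34324821 -91.54240729]
cover ((650.4830322265625, 45.17242431640625), (96.02806091308594, 30.832183837890625), 3.3860485553741455) [[601.6423    57.725735]
 [603.4633    26.947378]
 [699.3238    32.619114]
 [697.50275   63.39747 ]]
fl [466.58853595 117.11403486  50.        ]
fr [ 510.77645923 -235.48927167   50.        ]
railtop [562.58354517 -42.79374206  56.        ]
railbot [726.07383839 -14.95760202  56.        ]
```

View pics/lk.png

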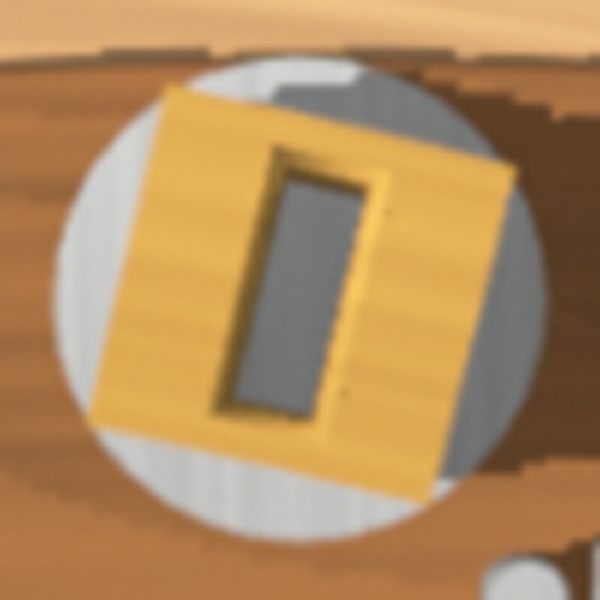

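```bash
python3 - <<'E'
from h import *
import pickle
c=pickle.load(open('c2.pkl','rb'));w=cv2.imread('pics/w2.png')[:,:,::-1]
print(ray(c,255,190,True)[0])
for v in range(172,204): print(v,w[v,250:260].mean(0).round(),onz(c,255,v,213.7,True)[0].round(1),onz(c,255,v,183.7,True)[0].round(1))
E
```

```text
[537.31777086 -98.13282047 321.38130272]
172 [147. 166. 174.] 561.5 568.2
173 [147. 167. 174.] 561.9 568.7
174 [147. 167. 175.] 562.2 569.2
175 [142. 156. 163.] 562.6 569.7
176 [119. 106. 110.] 563.0 570.2
177 [94. 45. 45.] 563.4 570.6
178 [88. 17. 16.] 563.8 571.1
179 [89. 17. 16.] 564.1 571.6
180 [89. 18. 16.] 564.5 572.1
181 [90. 18. 17.] 564.9 572.6
182 [90. 18. 17.] 565.3 573.1
183 [90. 18. 16.] 565.7 573.6
184 [90. 18. 16.] 566.1 574.1
185 [90. 18. 16.] 566.5 574.6
186 [91. 18. 16.] 566.8 575.1
187 [91. 18. 17.] 567.2 575.6
188 [91. 18. 17.] 567.6 576.1
189 [94. 19. 16.] 568.0 576.5
190 [102.  20.  18.] 568.4 577.0
191 [114.  22.  19.] 568.8 577.5
192 [128.  24.  22.] 569.2 578.0
193 [142.  27.  24.] 569.6 578.5
194 [154.  29.  25.] 570.0 579.0
195 [161.  30.  26.] 570.3 579.6
196 [167.  31.  27.] 570.7 580.1
197 [173.  32.  29.] 571.1 580.6
198 [178.  33.  30.] 571.5 581.1
199 [183.  34.  30.] 571.9 581.6
200 [187.  34.  31.] 572.3 582.1
201 [191.  36.  32.] 572.7 582.6
202 [194.  36.  32.] 573.1 583.1
203 [194.  36.  32.] 573.5 583.6
```

Emit:
carry_out:
  targets:
    - {"dp":[25,0,0],"yaw":4}
    - {"dp":[55,-0.5,0],"yaw":9}
    - {"dp":[78,-1,10],"yaw":13.3}
    - {"dp":[83.5,-1,28],"yaw":13.3}
    - {"dp":[83.5,-1,38],"yaw":13.3}
    - {"dp":[83.5,-1,38],"yaw":13.3}
    - {"dp":[83.5,-1,38],"yaw":13.3}

```text
clock: 6.25
eef_pos: [529.9, -100.4, 150.8]
tcp_rot: [-3.142, 0.001, 3.029]
contact_force: [0.1, 0.5, -1.4]
opening: 0.241
grasp_force: 78.6
```

```bash
python3 - <<'E'
from h import *
s=r.sense();c=r.get_calibration('scene');w=shot('scene','s3.png')
print(s['eef_pos'],s['tcp_rot'],s['contact_force'])
u,v=map(int,proj(c,(531,-100,80)));print(u,v,[proj(c,q) for q in [(531,-100,80),(531,-100,s['eef_pos'][2]-59.7),(531,-100,160)]])
cv2.imwrite('pics/s3c.png',cv2.resize(w[v-70:v+30,u-60:u+60,::-1],(720,600),interpolation=cv2.INTER_CUBIC))
E
```

```text
[ 529.89019351 -100.36895948  150.81768126] [-3.14151940e+00  9.98188386e-04  3.02875755e+00] [ 0.14067657  0.52572903 -1.41584948]
241 209 [(np.float64(241.47103161406392), np.float64(209.3268937624647)), (np.float64(241.25993091211393), np.float64(206.6214421231991)), (np.float64(239.8865078179836), np.float64(189.01974905871788))]
```

View pics/s3c.png

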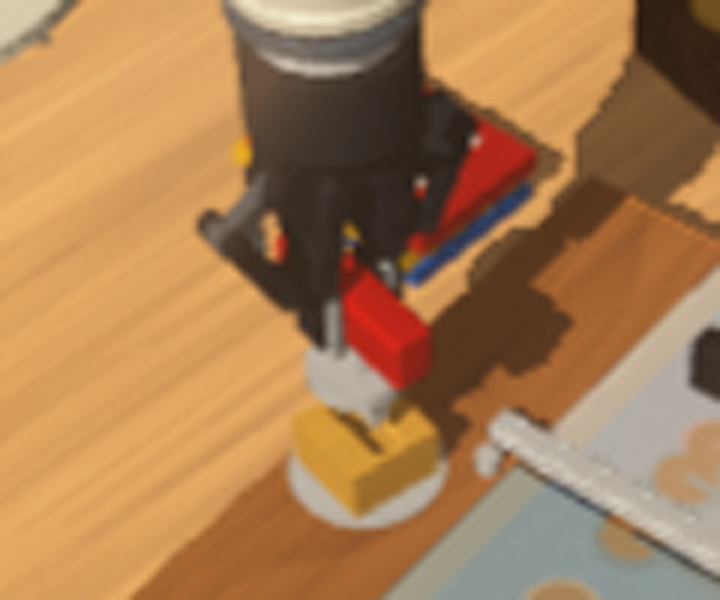

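Scene crop: the blade hangs just above the brass barrel, roughly in line with the keyway. I go down gently.

Emit:
carry_out:
  targets:
    - {"dp":[0,1,4],"yaw":0}
    - {"dp":[0,1,8],"yaw":0}
    - {"dp":[0,1,11],"yaw":0}
    - {"dp":[0,1,13],"yaw":0}
    - {"dp":[0,1,14],"yaw":0}
    - {"dp":[0,1,14],"yaw":0}

```text
clock: 7.05
eef_pos: [529.1, -99.5, 136.2]
tcp_rot: [3.142, -0.0, 3.028]
contact_force: [0.5, -0.2, -3.2]
opening: 0.245
grasp_force: 78.6
```

Emit:
carry_out:
  targets:
    - {"dp":[0,0,2],"yaw":0}
    - {"dp":[0,0,4],"yaw":0}
    - {"dp":[0,0,6],"yaw":0}
    - {"dp":[0,0,8],"yaw":0}
    - {"dp":[0,0,8],"yaw":0}

```text
clock: 7.68
eef_pos: [529.0, -99.5, 128.1]
tcp_rot: [3.142, -0.0, 3.028]
contact_force: [-1.0, 0.5, -1.6]
opening: 0.248
grasp_force: 78.6
```

Emit:
carry_out:
  targets:
    - {"dp":[0,0,3],"yaw":0}
    - {"dp":[0,0,6],"yaw":0}
    - {"dp":[0,0,9],"yaw":0}
    - {"dp":[0,0,11],"yaw":0}
    - {"dp":[0,0,13],"yaw":0}
    - {"dp":[0,0,13],"yaw":0}

```text
clock: 8.43
eef_pos: [529.1, -99.5, 115.1]
tcp_rot: [3.142, -0.0, 3.028]
contact_force: [0.6, 0.2, -1.4]
opening: 0.247
grasp_force: 78.6
```

Emit:
carry_out:
  targets:
    - {"dp":[0,0.2,0],"yaw":6}
    - {"dp":[0,0.4,0],"yaw":12}
    - {"dp":[-0.1,0.6,0],"yaw":18}
    - {"dp":[-0.1,0.7,0],"yaw":24}
    - {"dp":[-0.2,0.8,0],"yaw":30}
    - {"dp":[-0.2,0.8,0],"yaw":30}

```text
clock: 9.18
eef_pos: [529.9, -98.0, 115.4]
tcp_rot: [3.14, 0.0, 2.503]
contact_force: [1.8, 4.4, -4.2]
opening: 0.246
grasp_force: 78.7
```

```bash
python3 - <<'E'
from h import *
s=r.sense();print(s['eef_pos'],s['tcp_rot'],s['contact_force'],s['wrist_torque'],s['grasp_force'],s['qpos'].round(2))
E
```

```text
[529.86674724 -98.02004483 115.37677838] [3.14023030e+00 1.92089690e-05 2.50312118e+00] [ 1.82449687  4.4357282  -4.19628563] [ 1.02595331 -0.34818969  0.09368913] 78.68494391441345 [-0.19  0.38  1.92  0.    0.84 -1.12]
```

Emit:
carry_out:
  targets:
    - {"dp":[0,0.3,0],"yaw":6}
    - {"dp":[0.1,0.6,0],"yaw":12}
    - {"dp":[0.2,0.9,0],"yaw":18}
    - {"dp":[0.2,1.1,0],"yaw":23}
    - {"dp":[0.2,1.1,0],"yaw":23}

```text
clock: 9.8
eef_pos: [530.4, -97.3, 115.4]
tcp_rot: [3.14, 0.0, 2.104]
contact_force: [2.6, 4.0, -3.1]
opening: 0.245
grasp_force: 78.6
```

```bash
python3 - <<'E'
from h import *
s=r.sense();print(s['eef_pos'],s['tcp_rot'],s['contact_force'],s['wrist_torque'],s['grasp_force'],s['qpos'].round(2))
E
```

```text
[530.43593092 -97.30633692 115.40495644] [3.14048609e+00 2.97900659e-05 2.10426741e+00] [ 2.64033282  3.96101289 -3.12965147] [ 0.90362514 -0.57638737  0.07876517] 78.63001227378845 [-0.18  0.38  1.92  0.    0.84 -0.72]
```

Emit:
carry_out:
  targets:
    - {"dp":[0,0.1,0],"yaw":2}
    - {"dp":[0,0.2,0],"yaw":4}
    - {"dp":[0,0.2,0],"yaw":5}
    - {"dp":[0,0.2,0],"yaw":5}

```text
clock: 10.3
eef_pos: [530.7, -97.2, 115.4]
tcp_rot: [3.14, -0.0, 2.018]
contact_force: [3.3, 5.5, -4.0]
opening: 0.24
grasp_force: 78.4
```

```bash
python3 - <<'E'
from h import *
s=r.sense();print(s['eef_pos'],s['tcp_rot'],s['contact_force'],s['wrist_torque'],s['grasp_force'])
shot('wrist','w4.png')
E
```

```text
[530.68488369 -97.23373006 115.42290216] [ 3.14028106e+00 -2.07250085e-05  2.01819941e+00] [ 3.34586582  5.45636875 -4.02842411] [ 0.99659532 -0.66074986  0.07169088] 78.43269109725952
```

View pics/w4.png

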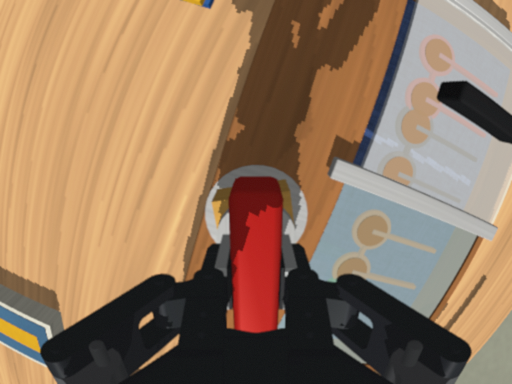

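The key is down in the barrel, seen from above at (255,250), and turned. The pin, which stood at the rail's end near (330,170), is no longer visible. I let go and lift.

Emit:
carry_out:
  targets:
    - {"dp":[0,0,0],"yaw":0}
    - {"dp":[0,0,0],"yaw":0}
    - {"dp":[0,0,0],"yaw":0}
    - {"dp":[0,0,0],"yaw":0}
  fingers: 1

```text
clock: 10.85
eef_pos: [530.1, -97.7, 115.3]
tcp_rot: [-3.142, 0.0, 2.016]
contact_force: [-0.8, 0.0, 0.2]
opening: 0.999
grasp_force: 0.0
```

Emit:
carry_out:
  targets:
    - {"dp":[0,0,-20],"yaw":0}
    - {"dp":[0,0,-60],"yaw":0}
    - {"dp":[0,0,-100],"yaw":0}
    - {"dp":[70,0,-120],"yaw":0}
    - {"dp":[100,0,-120],"yaw":0}
    - {"dp":[100,0,-120],"yaw":0}
    - {"dp":[100,0,-120],"yaw":0}

```text
clock: 11.72
eef_pos: [487.4, -7.6, 235.4]
tcp_rot: [3.141, 0.001, 2.017]
contact_force: [0.2, -0.2, -0.3]
opening: 0.999
grasp_force: 0.0
```

```bash
python3 - <<'E'
from h import *
s=r.sense();c=r.get_calibration('wrist');w=shot('wrist','w5.png')
print(s['eef_pos'],s['tcp_rot'],s['contact_force'],s['opening'],s['qpos'].round(2))
C,ab,yaw,mx,mn,e=bar(c,w,139);print('bar',C,ab,yaw,'rel',yaw-.124)
t=shot('top','t5.png')
ct=r.get_calibration('top')
h=cv2.cvtColor(t,cv2.COLOR_RGB2HSV);m=(((h[...,0]<7)|(h[...,0]>172))&(h[...,1]>150)&(h[...,2]>80)).astype(np.uint8)
u,v=map(int,proj(ct,(531,-100,130)));k=np.zeros_like(m);k[v-22:v+22,u-22:u+22]=1
ys,xs=np.nonzero(m&k);print('top red',len(xs),[onz(ct,x,y,139)[:2].round(0) for x,y in cv2.boxPoints(cv2.minAreaRect(np.c_[xs,ys].astype(np.float32)))] if len(xs) else '')
E
```

```text
[487.39665505  -7.60145781 235.41604943] [3.14123706e+00 6.04821726e-04 2.01681966e+00] [ 0.22181118 -0.23299613 -0.29043082] 0.9985070014880069 [-0.02  0.14  1.92 -0.    1.08 -0.46]
bar [391.31158447  69.61099243] (88.7188491821289, 61.51315689086914) 0.05085528 rel -0.07314472
top red 94 [array([543., -96.]), array([ 559., -133.]), array([ 541., -141.]), array([ 524., -104.])]
```

View pics/w5.png

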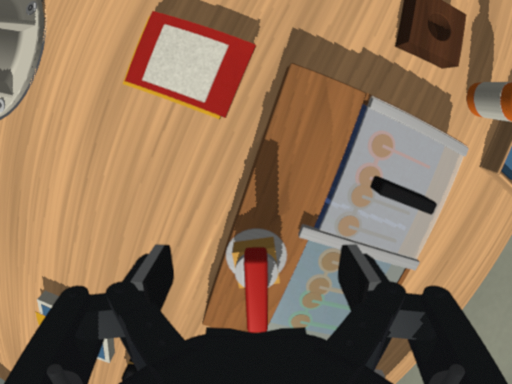

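The key stands upright in the lock, turned, with its bar at (255,290). The cover handle runs from (375,183) to (435,208), and the bottle is at (490,100).

```bash
python3 - <<'E'
from h import *
c=r.get_calibration('wrist');w=cv2.imread('pics/w5.png')[:,:,::-1].copy()
m=(w.max(2)<55).astype(np.uint8);k=np.zeros_like(m);k[165:225,360:445]=1;m&=k
n,l,st,ce=cv2.connectedComponentsWithStats(m);i=1+np.argmax(st[1:,4]);print(st[i],ray(c,255,190,True)[0])
ys,xs=np.nonzero(l==i)
for z in(57,73,89):
    P=np.array([onz(c,x,y,z,True)[:2] for x,y in zip(xs,ys)],np.float32);R=cv2.minAreaRect(P);print(z,R,cv2.boxPoints(R).round().tolist())
ct=r.get_calibration('top');t=cv2.imread('pics/t5.png')
u,v=map(int,proj(ct,(648,47,80)));m=(t.max(2)<55).astype(np.uint8);k=np.zeros_like(m);k[v-22:v+22,u-12:u+12]=1;ys,xs=np.nonzero(m&k)
P=np.array([onz(ct,x,y,85)[:2] for x,y in zip(xs,ys)],np.float32);print(cv2.minAreaRect(P),P.mean(0))
E
```

```text
[371 177  65  37 929] [454.7620136   58.69564621 368.10964057]
57 ((658.6994018554688, 47.86071014404297), (99.32169342041016, 17.47957992553711), 6.617618560791016) [[608.0, 51.0], [610.0, 33.0], [709.0, 45.0], [707.0, 62.0]]
73 ((648.211181640625, 48.417938232421875), (94.21370697021484, 16.58062744140625), 6.617616653442383) [[600.0, 51.0], [602.0, 35.0], [696.0, 46.0], [694.0, 62.0]]
89 ((637.7230224609375, 48.97517013549805), (89.10565948486328, 15.681673049926758), 6.6176252365112305) [[593.0, 52.0], [594.0, 36.0], [683.0, 46.0], [681.0, 62.0]]
((669.0679931640625, 53.77762222290039), (22.201696395874023, 6.3553924560546875), 9.20263957977295) [669.13916   53.595413]
```

Emit:
carry_out:
  targets:
    - {"dp":[-2,20,0],"yaw":-9}
    - {"dp":[-4,42,0],"yaw":-18}
    - {"dp":[-6,64,0],"yaw":-27}
    - {"dp":[-9,86,0],"yaw":-36}
    - {"dp":[-11,108,0],"yaw":-45}
    - {"dp":[-13,130,0],"yaw":-54}
    - {"dp":[-15,150,0],"yaw":-63}
    - {"dp":[-16.5,164.6,0],"yaw":-71.2}
    - {"dp":[-16.5,164.6,0],"yaw":-71.2}
    - {"dp":[-16.5,164.6,0],"yaw":-71.2}
  fingers: 0.4

```text
clock: 13.08
eef_pos: [642.3, 47.9, 234.7]
tcp_rot: [-3.142, -0.001, -3.028]
contact_force: [-0.2, -0.9, -0.1]
opening: 0.695
grasp_force: 0.0
```

```bash
python3 - <<'E'
from h import *
s=r.sense();c=r.get_calibration('wrist');w=shot('wrist','w6.png');print(s['eef_pos'],s['tcp_rot'],s['qpos'].round(2))
u,v=map(int,proj(c,(643,48.5,80),True));print(u,v)
m=(w.max(2)<50).astype(np.uint8);k=np.zeros_like(m);k[v-60:v+60,u-35:u+35]=1;m&=k
n,l,st,ce=cv2.connectedComponentsWithStats(m);i=1+np.argmax(st[1:,4]);print(st[i])
ys,xs=np.nonzero(l==i)
for z in(57,89):
    P=np.array([onz(c,x,y,z,True)[:2] for x,y in zip(xs,ys)],np.float32);print(z,cv2.minAreaRect(P))
E
```

```text
[642.25601028  47.88435775 234.73079648] [-3.14151157e+00 -1.19226938e-03 -3.02826936e+00] [ 0.07  0.39  1.59 -0.    1.16 -1.61]
256 183
[ 250  147   15   78 1101]
57 ((653.0822143554688, 49.948272705078125), (87.16974639892578, 14.957237243652344), 6.937372207641602)
89 ((644.2789306640625, 48.788360595703125), (78.19547271728516, 13.417364120483398), 6.937367916107178)
```

Emit:
carry_out:
  targets:
    - {"dp":[0,1,50],"yaw":0}
    - {"dp":[0,1,100],"yaw":0}
    - {"dp":[0,1,135],"yaw":0}
    - {"dp":[0,1,155],"yaw":0}
    - {"dp":[0,1,161],"yaw":0}
    - {"dp":[0,1,161],"yaw":0}
    - {"dp":[0,1,161],"yaw":0}

```text
clock: 14.0
eef_pos: [643.6, 49.7, 75.8]
tcp_rot: [-3.142, 0.002, -3.025]
contact_force: [-0.5, 0.4, 0.9]
opening: 0.701
grasp_force: 0.0
```

Emit:
carry_out:
  targets:
    - {"dp":[0,0,0],"yaw":0}
    - {"dp":[0,0,0],"yaw":0}
    - {"dp":[0,0,0],"yaw":0}
    - {"dp":[0,0,0],"yaw":0}
    - {"dp":[0,0,0],"yaw":0}
  fingers: -1
  grip_force: 30

```text
clock: 14.62
eef_pos: [642.8, 49.6, 74.8]
tcp_rot: [-3.141, 0.0, -3.024]
contact_force: [-1.0, -0.3, 5.8]
opening: 0.184
grasp_force: 31.8
```

Emit:
carry_out:
  targets:
    - {"dp":[0,-8,0],"yaw":0}
    - {"dp":[0,-22,0],"yaw":0}
    - {"dp":[0,-38,0],"yaw":0}
    - {"dp":[0,-55,0],"yaw":0}
    - {"dp":[0,-72,0],"yaw":0}
    - {"dp":[0,-89,0],"yaw":0}
    - {"dp":[0,-106,0],"yaw":0}
    - {"dp":[0,-122,0],"yaw":0}
    - {"dp":[0,-136,0],"yaw":0}
    - {"dp":[0,-145,0],"yaw":0}
    - {"dp":[0,-149,0],"yaw":0}
    - {"dp":[0,-149,0],"yaw":0}

```text
clock: 16.12
eef_pos: [660.9, -99.2, 74.8]
tcp_rot: [-3.141, 0.002, -3.025]
contact_force: [2.4, -1.6, 4.3]
opening: 0.182
grasp_force: 31.7
```

Emit:
carry_out:
  targets:
    - {"dp":[0,-1,0],"yaw":0}
    - {"dp":[0,-1,0],"yaw":0}

```text
clock: 16.38
eef_pos: [660.9, -99.3, 74.8]
tcp_rot: [-3.141, 0.002, -3.024]
contact_force: [2.0, 1.8, 6.0]
opening: 0.182
grasp_force: 31.8
```

Emit:
carry_out:
  targets:
    - {"dp":[0,0,0],"yaw":0}
    - {"dp":[0,0,0],"yaw":0}
    - {"dp":[0,0,0],"yaw":0}
  fingers: 0.4

```text
clock: 16.75
eef_pos: [659.7, -99.4, 73.8]
tcp_rot: [3.141, -0.001, -3.025]
contact_force: [-0.3, -0.6, 0.5]
opening: 0.699
grasp_force: 0.0
```

Emit:
carry_out:
  targets:
    - {"dp":[0,0,-25],"yaw":0}
    - {"dp":[0,0,-75],"yaw":0}
    - {"dp":[0,0,-125],"yaw":0}
    - {"dp":[0,0,-160],"yaw":0}
    - {"dp":[0,0,-160],"yaw":0}
    - {"dp":[0,0,-160],"yaw":0}

```text
clock: 17.5
eef_pos: [659.5, -99.3, 233.4]
tcp_rot: [3.141, -0.001, -3.025]
contact_force: [-0.4, 0.8, 0.6]
opening: 0.695
grasp_force: 0.0
```

```bash
python3 - <<'E'
from h import *
s=r.sense();print(s['eef_pos'],s['contact_force'],s['clock'])
w=shot('wrist','w7.png')
E
```

```text
[659.51069246 -99.30966407 233.42068385] [-0.37565651  0.84273431  0.62842905] 17.5
```

View pics/w7.png

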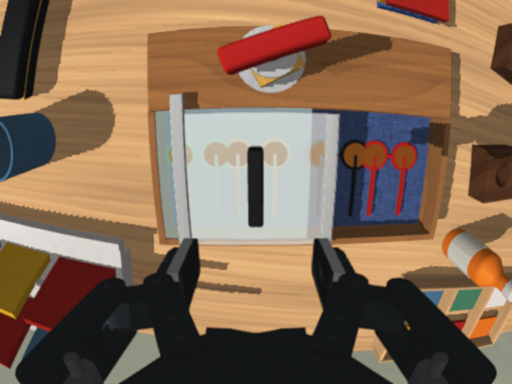

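The cover is open, with its handle now at (256,187). The key stands in the lock at (275,45), turned roughly 70°, and nothing touches the gripper.

```bash
python3 -c "
from rig import r
print(r.sign_off())"
```

```text
the job is handed in; nothing more can be done
None
```

The job is handed in at about 17.5 s: the red key is seated in the lock and turned about 1.2 rad clockwise, the cover is slid open about 150 mm, and the gripper is clear of everything; the sign-off returned no verdict.

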